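# Close the bearing case and tuck its cover under the lip

### The job

Close the case that has the ball bearing in it: fold its hinged cover over the tray and, keeping it pressed down flat, push it by its ridge toward the retaining lip until it is fully home, so that its edge is tucked beneath the lip and it stays shut by itself. Only push and press; nothing is to be picked up. Leave the bearing in its tray, the empty case open, and everything else where it is.

Things in the scene. Friction and masses are not known exactly. Their poses are not given: they have to be found in the camera images.
- case_a: Low steel case, screwed to the worktop, that holds the ball bearing. Frame: x level from hinge side to lip side, z up, origin mid-underside. In mm: base plate 132 x 90 x 4; tray inside 56 x 56, walls up to z = 21; hinge line along y at x = -42, z = 26, between two cheeks 3 thick at y = +-39.5 (x = -54 to -18, up to z = 34).
- case_a_hinge (a point): Middle of case_a's hinge line when the cover is fully back, 26 mm above the worktop; fixed to the case, axes as case_a.
- case_a_lip_under (a point): Inner lower edge, at mid-width, of case_a's fixed retaining lip (case x = 47 mm, z = 30.5 mm). The lip is 72 mm wide and 6 mm thick and overhangs from x = 47 to its upright at x = 61 to 64. Flap and lip are solid to each other. Axes as case_a.
- case_a_ridge (a point): Middle of the top of the push ridge on the cover, an aluminium flap 68 mm wide (y), 3 thick, 85 from hinge line to free edge. The ridge, 60 mm wide, lies 57 to 63 mm from the hinge line and stands 9 mm above the outer face ( 60 mm along, 10.5 off mid-plane). Moves with the flap: x to its free edge, z out of its outer face (up when closed).
- case_a_cover (a joint): Flap angle of case_a, rad: 0 = level over the tray, pointing at the lip; 1.57 = upright; more = leaning back, away from the tray (limit 2.25); lower limit -0.05. A light spring opens it: holding it level takes about 2 N at 45 mm from the hinge, and let go untucked it springs up. At its start angle it stays where it is.
- case_a_pin (a joint): Travel of case_a's hinge pin (and flap) in its slots toward the lip, m: 0 = fully back, 0.014 = end stop, fully home. Sliding takes about 4 N; it stays where left. Free edge of the level flap at case x = 43 mm plus travel; it passes under the lip at flap angles from -0.05 to about 0.03 rad and ends 10 mm beneath it.
- race_mid (a point): Centre of the loose steel ball bearing, 47 mm across, 14 mm high, lying in the tray of case_a (4 mm floor); below the closed cover.
- case_b: A second case of the same make and size, with an empty tray, also screwed down; same frame. Leave it open.
- case_b_cover (a joint): Flap angle of case_b, the empty case; values as for case_a. It starts leaning back and shall stay open.
- bushing: Bystander (loose): grey stepped plastic bushing, 40x40x26, standing between the two cases (sizes in mm). Origin at the middle of its underside.
- valve: Bystander (loose): brass ball valve with a red lever, 31x108x46, behind the cases (sizes in mm). Origin at the middle of its underside.
- carton: Bystander (loose): small white carton, 50x75x42, to the right (sizes in mm). Origin at the middle of its underside.
- tape: Bystander (loose): roll of brown tape lying flat, 92 across, 24 high, to the left (sizes in mm). Origin at the middle of its underside.
- marker_pen: Bystander (loose): white marker pen with a black cap, 130 long, lying at the front left (sizes in mm). Origin at the middle of its underside.
- dial_gauge: Bystander (loose): pressure gauge lying on its back, 78x55x24, behind the cases (sizes in mm). Origin at the middle of its underside.
There are look-alikes about, which are no part of the job. Of the things like the part that bears race_mid, leave any that is purple; of the rest the larger one is meant.

How it is judged:
By the outcome, as a careful person would: the job done as asked, in the order asked, and still so for the second after the job is handed in, with the robot touching nothing.
It also fails if it takes over 37 s, if anything falls off the work surface, if the arm or the gripper's body presses on something with over 40 N, if the wrist force passes 120 N, or if a joint passes its speed limit or range.

### The arm

A 6-joint arm with a two-finger parallel gripper is mounted at the origin on a cart in front of the work surface, level with it; the furniture and walls round the work are solid. World frame = base frame: x ahead of the robot, y to its left, z up, the work surface at z = 0. Lengths are in m, angles in rad, forces in N, time in s.
With the tool pointing down it reaches from about 0.35 to 0.875 m from the base axis. Payload 4.2 kg.
Tool frame: the origin (TCP) lies on the centre line of the jaws, within the pads' length; the fingertips stand 25 mm ahead of it and the grasp point (between the pads) lies 6 mm ahead of it (arm.nose_length is the distance from the TCP to the fingertips, in m); z points along the fingers, y is the line along which they close (so a half turn about z gives the same grasp; the last joint's range is limited). The gripper opens to 85 mm and grips with 20 to 120 N. Pads are 22 mm wide; open, the fingers measure 114 mm over their backs; the gripper's body (76 mm by 85 mm) begins 54 mm behind the grasp point. The pads swing forward as they close: fully open they stand 13 mm farther back than shut.
Start: joints at [1.513, 0.385, 0.008, 0, -1.194, -0.259], TCP at [0.195, 0.594, 0.22] pointing down, gripper open.
Joint ranges: [-3.14, 3.14], [-1.21, 2.06], [-1.07, 1.41], [-3.16, 2.05], [-2.99, -0.16], [-3.1, 3.1]. Speed limits (rad/s): [2.79, 2.79, 3.14, 3.14, 3.14, 3.14].

### API

Orientations are given as [roll, pitch, yaw] about the fixed x, y, z axes, in that order (R = Rz(yaw) Ry(pitch) Rx(roll)).
In Python, from workcell import arm, optics gives the robot as it stands. The module is installed in compiled form; this text tells all that it offers.
- The arm moves only by the tool play_rows, never from a script. Its argument "deltas" is a list of rows, each an object with "translation": the shift along the tool's x, y, z normalised to -1 to 1, where 1 is 25 mm, a list of three; "delta_rot": the turn, a rotation vector about the tool's x, y, z normalised to -1 to 1, where 1 is 2 pi rad, a list of three; "grip": the closure, from -1 (fully open) to 1 (shut), so that 0 is half open. A call has 1 to 20 rows; each row shifts and turns the commanded pose from where the row before left it, along the tool's axes as they then stand; what a row does not reach is not made up. A row lasts 1/8 s, in which the tool goes at most 62.5 mm and 10.7 degrees, less where a joint would pass 70% of its speed; a pose out of reach is approached as far as the arm can. A call with a number of a shift or a turn outside -1 to 1 is refused whole. A call with a gripper value outside its range is refused whole. The fingers move at their own pace and stop on an object; the grip force is fixed at half the most. Time passes only in rows, so rows that do not move let the fingers close. It gives the time, the measured TCP pose, the force, the opening and the grip force at its end, in the units of the state.
- arm.sense(): the state, without advancing time (a new reading comes with each control period).
- optics.read_camera(name): name is "scene" or "top" or "wrist"; returns a dict with "color" (420x560x3 uint8, red, green, blue), "K" (3x3 intrinsics, pixels), "view" (4x4, takes a point from world to camera coordinates). Camera axes: x right, y down, z forward; pixel columns grow to the right and rows downward; lengths in m; the calibration is good to about 2 mm. A picture is of the moment at which its call begins. There is no depth.
- arm.sign_off(): hands the job in; it is judged then, once.
The state is a dict: "time_s": time; "joints": joint angles; "dq": joint speeds; "effort": joint torques, N m; "eef_pos": TCP position; "ee_rot": TCP orientation; "force": force on the tool from outside, world axes, zero at the start; "torque": the same for the moment, N m; "grip_width": finger opening in m; "gripper_force": force on a finger pad.
Only numpy, scipy, OpenCV 4.12 (cv2) and the standard library are available. Lean on these libraries where they do the work, as an engineer would, in place of code of your own. Each camera call takes 0.05 s, during which the arm holds its last target. There are 200 camera calls.

## Working session

There is one attempt and no reset: what is moved stays moved. The work goes in short steps, Python scripts to look and compute and a tool call to move; the robot and the scene stay as the last step left them, time stands still between calls to the robot, and variables do not carry over. Pictures are saved under pics/ and viewed, at most 10 in all, crops included, and the job is handed in when it is done.

Besides the shell and the picture viewer there is one more tool, called after "Request:" by a JSON object that holds its "name" and its "arguments". play_rows: Moves the arm, as the interface text tells. Its arguments: {"type":"object","properties":{"deltas":{"type":"array"}},"required":["deltas"]}

```bash
mkdir -p pics; python3 - <<'E'
from workcell import arm, optics
import cv2,numpy as np
for n in ("scene","top"):
    d=optics.read_camera(n); cv2.imwrite(f"pics/{n}0.png",d["color"][:,:,::-1]); np.savez(f"{n}0.npz",**d)
    print(n,d["K"].tolist(),np.round(np.linalg.inv(d["view"]),3).tolist())
s=arm.sense(); print(s, arm.nose_length)
E
```

```text
scene [[409.5926701747598, 0.0, 283.14719124767873], [0.0, 409.5926701747598, 210.68719610484754], [0.0, 0.0, 1.0]] [[-0.847, -0.401, 0.348, 0.142], [-0.531, 0.645, -0.55, 0.623], [-0.004, -0.651, -0.759, 0.907], [0.0, 0.0, 0.0, 1.0]]
top [[545.040565933675, 0.0, 271.7561428272331], [0.0, 545.040565933675, 211.10365562135496], [0.0, 0.0, 1.0]] [[-0.13, -0.889, 0.439, -0.228], [-0.991, 0.122, -0.047, 0.095], [-0.011, -0.442, -0.897, 1.622], [0.0, 0.0, 0.0, 1.0]]
{'time_s': 0.1, 'joints': array([ 1.51261624e+00,  3.85476326e-01,  6.76776653e-03, -4.57736192e-04,
       -1.19403941e+00, -2.58572802e-01]), 'dq': array([ 0.00100331, -0.0001403 ,  0.00181382,  0.00274136,  0.00156458,
       -0.00093428]), 'effort': array([-3.84574787e-04, -3.93321419e+01,  1.88927740e+01,  4.19799417e+00,
       -2.64487375e-03,  3.28562692e-06]), 'eef_pos': array([0.1945009 , 0.59337919, 0.21893172]), 'ee_rot': array([ 3.13959711e+00, -8.78827833e-05, -3.16921625e-01]), 'force': array([ 0.54109457, -0.60411782, -0.39752361]), 'torque': array([0.01126116, 0.02365015, 0.00410392]), 'gripper_force': 0.0, 'grip_width': 0.08509200097243147} 0.025
```

View pics/scene0.png

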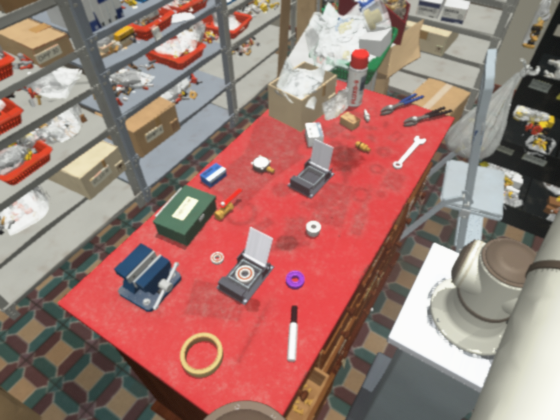

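View pics/top0.png

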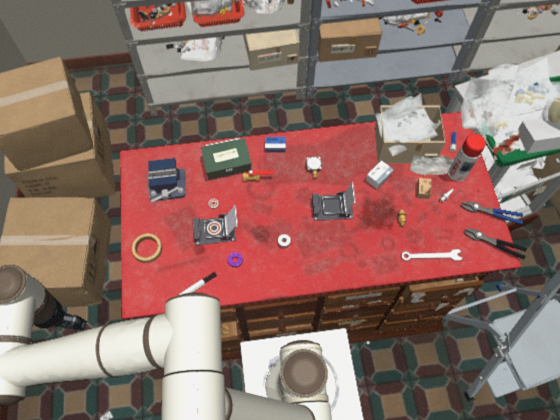

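The case holding a bearing is at about (245,275) in scene and (213,228) in top. Its cover is on the right of the top view, away from the tape. The purple ring and the small loose ring are look-alikes. I'll zoom in on both views.

```bash
python3 - <<'E'
import cv2,numpy as np
a=np.load("scene0.npz")["color"][220:310,205:285,::-1]; b=np.load("top0.npz")["color"][195:255,180:250,::-1]
a=cv2.resize(a,None,fx=5,fy=5,interpolation=3)[:450]; b=cv2.resize(b,None,fx=5,fy=5,interpolation=3)
h=np.zeros((450,760,3),np.uint8);h[:,:400]=a;h[:300,405:755]=b
cv2.imwrite("pics/z0.png",h)
E
```

```text
(no output)
```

View pics/z0.png

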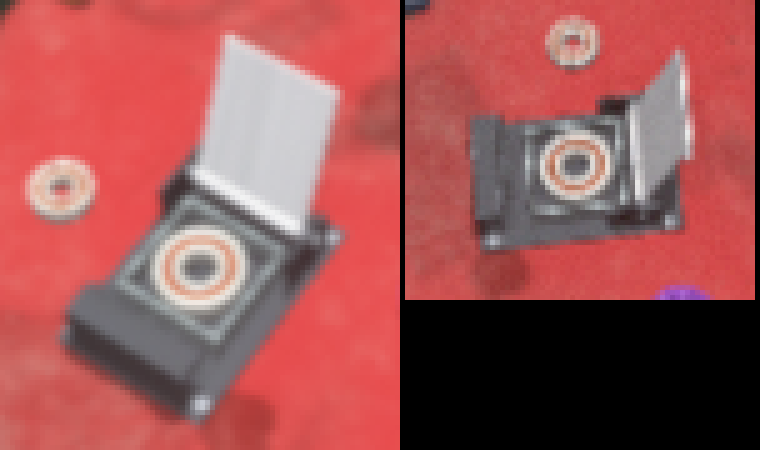

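```bash
cat > h.py <<'E'
import numpy as np,cv2
def ray(d,u,v):
    T=np.linalg.inv(d["view"]); return T[:3,3],T[:3,:3]@np.linalg.solve(d["K"],[u,v,1.])
def onz(d,u,v,z):
    o,r=ray(d,u,v); return o+r*(z-o[2])/r[2]
def tri(a,pa,b,pb):
    o1,r1=ray(a,*pa);o2,r2=ray(b,*pb);k=np.linalg.lstsq(np.c_[r1,-r2],o2-o1,rcond=None)[0]
    p,q=o1+k[0]*r1,o2+k[1]*r2;return (p+q)/2,np.linalg.norm(p-q)
E
python3 - <<'E'
from h import *
np.set_printoptions(precision=4,suppress=True)
S=np.load("scene0.npz");T=np.load("top0.npz")
s=lambda x,y:(205+(x+.5)/5-.5,220+(y+.5)/5-.5); t=lambda x,y:(180+(x-405+.5)/5-.5,195+(y+.5)/5-.5)
print("race",onz(S,*s(200,267),.018),onz(T,*t(577,165),.018))
for n,p in dict(lipR=(197,415),hinR=(340,237),lipL=(65,342)).items(): print(n,onz(S,*s(*p),.003))
for n,p in dict(lipR=(483,250),hinR=(682,230)).items(): print(n,onz(T,*t(*p),.003))
print("tipL",tri(S,s(228,37),T,t(679,52)));print("tipR",tri(S,s(339,93),T,t(690,157)))
print("hinge",onz(S,*s(195,178),.026),onz(S,*s(302,232),.026))
E
```

```text
race [0.5222 0.2064 0.018 ] [0.5242 0.2027 0.018 ]
lipR [0.4807 0.2687 0.003 ]
hinR [0.4773 0.146  0.003 ]
lipL [0.5605 0.2708 0.003 ]
lipR [0.4795 0.2689 0.003 ]
hinR [0.476  0.1404 0.003 ]
tipL (array([0.5544, 0.1273, 0.0996]), np.float64(0.0009515539079927997))
tipR (array([0.4849, 0.1277, 0.099 ]), np.float64(0.004949547632856575))
hinge [0.5523 0.1676 0.026 ] [0.4868 0.1658 0.026 ]
```

The case's x axis points along world +y. Its centre is near (0.522, 0.205), the hinge is at y≈0.163, and the flap is at about 2.0 rad. The plan is to use shut fingers with tool yaw at -90°, starting behind the flap.

Request:
{"name": "play_rows", "arguments": {"deltas": [{"translation":[0.98,0.53,0],"delta_rot":[0,0,0],"grip":1},{"translation":[0.98,0.53,0],"delta_rot":[0,0,0],"grip":1},{"translation":[0.98,0.53,0],"delta_rot":[0,0,0],"grip":1},{"translation":[0.98,0.53,0],"delta_rot":[0,0,0],"grip":1},{"translation":[0.98,0.53,0],"delta_rot":[0,0,0],"grip":1},{"translation":[0.98,0.53,0],"delta_rot":[0,0,0],"grip":1},{"translation":[0.98,0.53,0],"delta_rot":[0,0,0],"grip":1},{"translation":[0.98,0.53,0],"delta_rot":[0,0,0],"grip":1},{"translation":[0.98,0.53,0],"delta_rot":[0,0,0],"grip":1},{"translation":[0.98,0.53,0],"delta_rot":[0,0,0],"grip":1},{"translation":[0.98,0.53,0],"delta_rot":[0,0,0],"grip":1},{"translation":[0.98,0.53,0],"delta_rot":[0,0,0],"grip":1},{"translation":[0.98,0.53,0],"delta_rot":[0,0,0],"grip":1},{"translation":[0.98,0.53,0],"delta_rot":[0,0,0],"grip":1},{"translation":[0.98,0.53,0],"delta_rot":[0,0,0],"grip":1},{"translation":[0.98,0.53,0],"delta_rot":[0,0,0],"grip":1}]}}

```text
time_s: 2.1
eef_pos: [0.5017, 0.2678, 0.2201]
ee_rot: [-3.142, 0.0, -0.318]
force: [-0.1, 0.0, -0.2]
grip_width: -0.0004
gripper_force: 0.0
```

Request:
{"name": "play_rows", "arguments": {"deltas": [{"translation":[0,0,-0.5],"delta_rot":[0,0,0.0285],"grip":1},{"translation":[0,0,-0.5],"delta_rot":[0,0,0.0285],"grip":1},{"translation":[0,0,-0.5],"delta_rot":[0,0,0.0285],"grip":1},{"translation":[0,0,-0.5],"delta_rot":[0,0,0.0285],"grip":1},{"translation":[0,0,0],"delta_rot":[0,0,0.0285],"grip":1},{"translation":[0,0,0],"delta_rot":[0,0,0.0285],"grip":1},{"translation":[0,0,0],"delta_rot":[0,0,0.0285],"grip":1},{"translation":[0,0,0],"delta_rot":[0,0,0],"grip":1},{"translation":[0,0,0],"delta_rot":[0,0,0],"grip":1}]}}

```text
time_s: 3.22
eef_pos: [0.5012, 0.2694, 0.27]
ee_rot: [-3.142, 0.0, -1.569]
force: [0.1, 0.9, 0.3]
grip_width: -0.0004
gripper_force: 0.0
```

```bash
python3 - <<'E'
from workcell import arm, optics
import cv2,numpy as np
d=optics.read_camera("wrist"); cv2.imwrite("pics/w1.png",d["color"][:,:,::-1]); np.savez("w1.npz",**d)
s=arm.sense();print(s["eef_pos"],s["ee_rot"],s["grip_width"],s["force"],s["time_s"],s["joints"])
E
```

```text
[0.50116894 0.26963257 0.26999574] [-3.14156262e+00  6.25288227e-05 -1.56896947e+00] -0.00010827461342821073 [-0.29334048 -0.04427269 -0.08351442] 3.275 [ 7.78198664e-01  2.58081268e-01 -4.94753086e-02 -2.47247453e-05
 -1.26317451e+00 -7.76364322e-01]
```

View pics/w1.png

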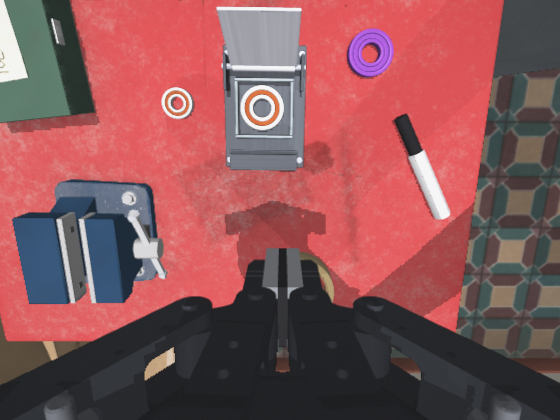

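The wrist view shows the case upright in the frame: base-plate lip corners at (227,169) and (304,171), bearing at (262,108), flap free edge at (218,8) to (301,11).

```bash
python3 - <<'E'
from h import *
np.set_printoptions(precision=4,suppress=True)
W=np.load("w1.npz");S=np.load("scene0.npz")
s=lambda x,y:(205+(x+.5)/5-.5,220+(y+.5)/5-.5)
print(np.linalg.inv(W["view"])[:3,3])
for n,p,z in [("race",(262,108),.018),("lipR",(304,171),.003),("lipL",(227,170),.003),("lipTopR",(300,167),.0365),("lipTopL",(230,167),.0365),("lipInR",(300,153),.0365),("lipInL",(231,153),.0365),
 ("tray",(236,80),.021),("tray",(293,80),.021),("tray",(235,138),.021),("tray",(294,138),.021),("hinL",(230,67),.026),("hinR",(300,68),.026)]: print(n,onz(W,*p,z))
for a,b in [((228,37),(218,8)),((339,93),(301,11))]: print(tri(S,s(*a),W,b))
E
```

```text
[0.5008 0.2041 0.4232]
race [0.5228 0.2063 0.018 ]
lipR [0.4755 0.2773 0.003 ]
lipL [0.5654 0.2763 0.003 ]
lipTopR [0.4819 0.2672 0.0365]
lipTopL [0.5569 0.2673 0.0365]
lipInR [0.4821 0.2522 0.0365]
lipInL [0.5553 0.2524 0.0365]
tray [0.5496 0.178  0.021 ]
tray [0.4898 0.1778 0.021 ]
tray [0.5526 0.238  0.021 ]
tray [0.4881 0.2378 0.021 ]
hinL [0.5547 0.1657 0.026 ]
hinR [0.4829 0.1665 0.026 ]
(array([0.5524, 0.129 , 0.1023]), np.float64(0.00013496609114477224))
(array([0.4858, 0.1308, 0.1042]), np.float64(0.0015428276402259234))
```

Request:
{"name": "play_rows", "arguments": {"deltas": [{"translation":[0.97,-0.1,0],"delta_rot":[0,0,0],"grip":1},{"translation":[0.97,-0.1,0],"delta_rot":[0,0,0],"grip":1},{"translation":[0.97,-0.1,0],"delta_rot":[0,0,0],"grip":1},{"translation":[0.97,-0.1,0],"delta_rot":[0,0,0],"grip":1},{"translation":[0.97,-0.1,0],"delta_rot":[0,0,0],"grip":1},{"translation":[0.97,-0.1,0],"delta_rot":[0,0,0],"grip":1},{"translation":[0.97,-0.1,0],"delta_rot":[0,0,0],"grip":1},{"translation":[0,0,0.9],"delta_rot":[0,0,0],"grip":1},{"translation":[0,0,0.9],"delta_rot":[0,0,0],"grip":1},{"translation":[0,0,0.9],"delta_rot":[0,0,0],"grip":1},{"translation":[0,0,0.9],"delta_rot":[0,0,0],"grip":1},{"translation":[0,0,0.9],"delta_rot":[0,0,0],"grip":1},{"translation":[0,0,0.9],"delta_rot":[0,0,0],"grip":1},{"translation":[0,0,0.9],"delta_rot":[0,0,0],"grip":1},{"translation":[0,0,0.9],"delta_rot":[0,0,0],"grip":1},{"translation":[0,0,0],"delta_rot":[0,0,0],"grip":1}]}}

```text
time_s: 5.28
eef_pos: [0.5174, 0.0988, 0.0887]
ee_rot: [3.138, -0.002, -1.571]
force: [-0.3, -0.4, 0.6]
grip_width: 0.0001
gripper_force: 0.0
```

Request:
{"name": "play_rows", "arguments": {"deltas": [{"translation":[-0.45,0,-0.07],"delta_rot":[0,0,0],"grip":1},{"translation":[-0.45,0,-0.07],"delta_rot":[0,0,0],"grip":1},{"translation":[-0.45,0,-0.07],"delta_rot":[0,0,0],"grip":1},{"translation":[-0.45,0,-0.07],"delta_rot":[0,0,0],"grip":1},{"translation":[-0.4,0,0],"delta_rot":[0,0,0],"grip":1},{"translation":[-0.4,0,0],"delta_rot":[0,0,0],"grip":1},{"translation":[-0.4,0,0],"delta_rot":[0,0,0],"grip":1},{"translation":[-0.27,0,0.08],"delta_rot":[0,0,0],"grip":1},{"translation":[-0.27,0,0.08],"delta_rot":[0,0,0],"grip":1},{"translation":[-0.22,0,0.18],"delta_rot":[0,0,0],"grip":1},{"translation":[-0.22,0,0.18],"delta_rot":[0,0,0],"grip":1},{"translation":[0,0,0],"delta_rot":[0,0,0],"grip":1}]}}

```text
time_s: 6.78
eef_pos: [0.5184, 0.2002, 0.0833]
ee_rot: [3.141, -0.001, -1.57]
force: [1.1, -0.1, 0.7]
grip_width: -0.0001
gripper_force: 0.0
```

```bash
python3 - <<'E'
from workcell import arm, optics
import cv2,numpy as np
a=optics.read_camera("scene")["color"][220:310,205:285,::-1];w=optics.read_camera("wrist")["color"][:,:,::-1]
h=np.zeros((420,800,3),np.uint8);h[:405,:360]=cv2.resize(a,None,fx=4.5,fy=4.5,interpolation=3);h[:330,360:]=cv2.resize(w,(440,330))
cv2.imwrite("pics/f2.png",h); s=arm.sense();print(s["eef_pos"],s["force"])
E
```

```text
[0.51861141 0.20000778 0.0838025 ] [-0.18025949 -1.02504977 -0.21561336]
```

View pics/f2.png

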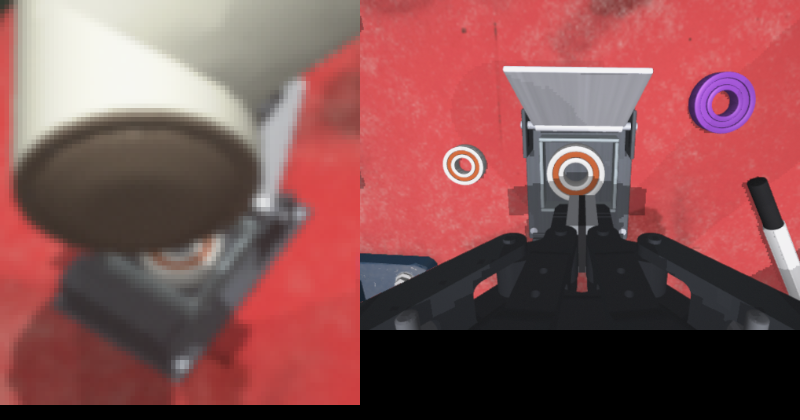

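The flap is still leaning back at its start angle, with its edge at (503..653,68), and the fingers are already over the tray. They passed the flap without moving it. I'll check where the fingertip really is, using the calibrated wrist view.

```bash
python3 - <<'E'
from workcell import arm, optics
from h import *
np.set_printoptions(precision=4,suppress=True)
d=optics.read_camera("wrist");np.savez("w3.npz",**d)
s=arm.sense();p=s["eef_pos"];print(p,s["joints"],s["time_s"])
V=d["view"];print(np.linalg.inv(V))
im=d["color"][:,:,::-1].copy()
for k,c in [(25,(0,255,0)),(0,(255,255,0)),(12,(0,255,255))]:
  for dy in (-.011,.011):
    for dx in (-.011,.011):
      q=V@[p[0]+dx,p[1]+dy,p[2]-k/1000,1];u=d["K"]@q[:3];u=u[:2]/u[2];cv2.circle(im,tuple(int(round(t)) for t in u),2,c,-1);print(k,dx,dy,u)
cv2.imwrite("pics/w3.png",cv2.resize(im[60:410,100:560],(788,600)))
E
```

```text
[0.5187 0.1999 0.0839] [ 0.6596  0.4057 -0.3414  0.0001 -0.8238 -0.6592] 6.925
[[-1.     -0.0007  0.0003  0.5182]
 [-0.0006  0.9644  0.2644  0.1347]
 [-0.0005  0.2644 -0.9644  0.237 ]
 [ 0.      0.      0.      1.    ]]
25 -0.011 -0.011 [302.828  215.9144]
25 0.011 -0.011 [259.8478 215.8823]
25 -0.011 0.011 [302.1762 255.8003]
25 0.011 0.011 [260.4989 255.7678]
0 -0.011 -0.011 [305.8718 232.2682]
0 0.011 -0.011 [256.4928 232.2306]
0 -0.011 0.011 [305.0208 277.3194]
0 0.011 0.011 [257.3539 277.2814]
12 -0.011 -0.011 [304.3052 223.8512]
12 0.011 -0.011 [258.2195 223.8164]
12 -0.011 0.011 [303.56   266.2681]
12 0.011 0.011 [258.969 266.233]
```

View pics/w3.png

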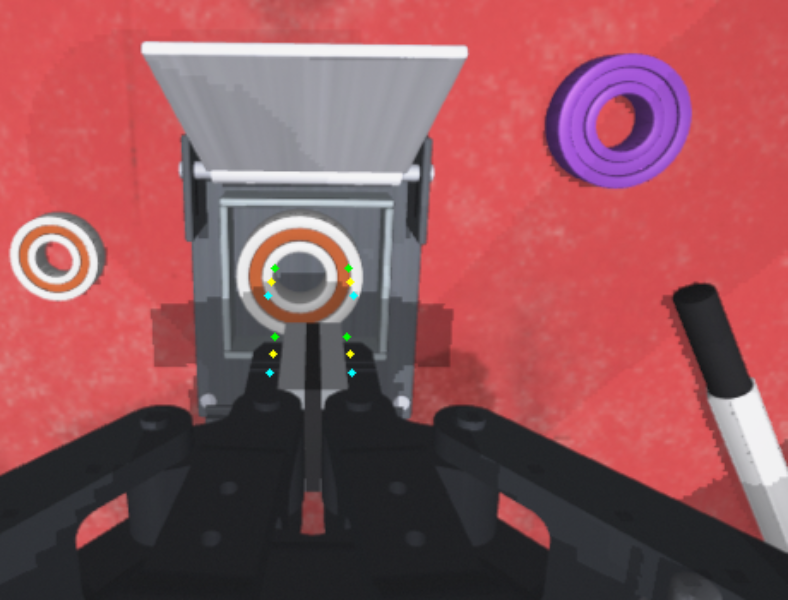

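The tip appears higher than nominal: the row is 248, where 216 was expected. I'll back off over the flap and probe the worktop behind the case, gently, to calibrate the fingertip height.

Request:
{"name": "play_rows", "arguments": {"deltas": [{"translation":[0,0,-0.9],"delta_rot":[0,0,0],"grip":1},{"translation":[0,0,-0.9],"delta_rot":[0,0,0],"grip":1},{"translation":[0,0,-0.9],"delta_rot":[0,0,0],"grip":1},{"translation":[0.84,0,0],"delta_rot":[0,0,0],"grip":1},{"translation":[0.84,0,0],"delta_rot":[0,0,0],"grip":1},{"translation":[0.84,0,0],"delta_rot":[0,0,0],"grip":1},{"translation":[0.84,0,0],"delta_rot":[0,0,0],"grip":1},{"translation":[0.84,0,0],"delta_rot":[0,0,0],"grip":1},{"translation":[0,0,0.9],"delta_rot":[0,0,0],"grip":1},{"translation":[0,0,0.9],"delta_rot":[0,0,0],"grip":1},{"translation":[0,0,0.9],"delta_rot":[0,0,0],"grip":1},{"translation":[0,0,0.9],"delta_rot":[0,0,0],"grip":1},{"translation":[0,0,0.9],"delta_rot":[0,0,0],"grip":1},{"translation":[0,0,0],"delta_rot":[0,0,0],"grip":1}]}}

```text
time_s: 8.68
eef_pos: [0.5175, 0.0937, 0.0374]
ee_rot: [3.138, -0.002, -1.571]
force: [-0.1, -0.2, 0.6]
grip_width: 0.0001
gripper_force: 0.0
```

```bash
python3 - <<'E'
from workcell import arm, optics
import cv2,numpy as np
a=optics.read_camera("scene")["color"][180:320,190:350,::-1];t=optics.read_camera("top")["color"][160:280,170:310,::-1]
h=np.zeros((420,800,3),np.uint8);h[:378,:432]=cv2.resize(a,None,fx=2.7,fy=2.7,interpolation=3);h[:312,436:]=cv2.resize(t,None,fx=2.6,fy=2.6,interpolation=3)
cv2.imwrite("pics/f4.png",h); s=arm.sense();print(s["eef_pos"],s["force"])
E
```

```text
[0.51920588 0.09472182 0.03935931] [-0.42508564  0.36136807  1.18220885]
```

View pics/f4.png

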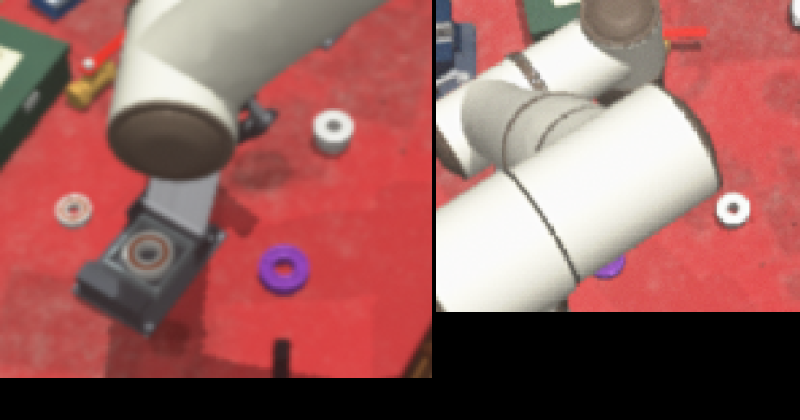

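Bushing, rings and case are undisturbed, and the arm hides the fingers. I'll probe down gently.

Request:
{"name": "play_rows", "arguments": {"deltas": [{"translation":[0,0,0.16],"delta_rot":[0,0,0],"grip":1},{"translation":[0,0,0.16],"delta_rot":[0,0,0],"grip":1},{"translation":[0,0,0.16],"delta_rot":[0,0,0],"grip":1},{"translation":[0,0,0.08],"delta_rot":[0,0,0],"grip":1},{"translation":[0,0,0],"delta_rot":[0,0,0],"grip":1}]}}

```text
time_s: 9.4
eef_pos: [0.5186, 0.0951, 0.0247]
ee_rot: [3.141, -0.0, -1.57]
force: [-0.3, 0.2, -0.9]
grip_width: -0.0002
gripper_force: 0.0
```

Request:
{"name": "play_rows", "arguments": {"deltas": [{"translation":[0,0,0.12],"delta_rot":[0,0,0],"grip":1},{"translation":[0,0,0],"delta_rot":[0,0,0],"grip":1}]}}

```text
time_s: 9.65
eef_pos: [0.5185, 0.095, 0.0217]
ee_rot: [3.141, -0.0, -1.57]
force: [-0.1, 0.0, 0.4]
grip_width: 0.0001
gripper_force: 0.0
```

Request:
{"name": "play_rows", "arguments": {"deltas": [{"translation":[0,0,0.12],"delta_rot":[0,0,0],"grip":1},{"translation":[0,0,0],"delta_rot":[0,0,0],"grip":1}]}}

```text
time_s: 9.9
eef_pos: [0.5185, 0.095, 0.0187]
ee_rot: [3.141, -0.0, -1.57]
force: [-0.5, 0.0, -0.4]
grip_width: -0.0001
gripper_force: 0.0
```

Request:
{"name": "play_rows", "arguments": {"deltas": [{"translation":[0,0,0.12],"delta_rot":[0,0,0],"grip":1},{"translation":[0,0,0.08],"delta_rot":[0,0,0],"grip":1}]}}

```text
time_s: 10.15
eef_pos: [0.5187, 0.0951, 0.0137]
ee_rot: [3.141, -0.0, -1.57]
force: [0.2, 0.4, -0.7]
grip_width: -0.0002
gripper_force: 0.0
```

```bash
python3 - <<'E'
from workcell import arm, optics
import cv2,numpy as np
d=optics.read_camera("wrist")
cv2.imwrite("pics/w5.png",cv2.resize(d["color"][130:380,120:450,::-1],(792,600)))
s=arm.sense();print(s["eef_pos"],s["force"])
E
```

```text
[0.51845114 0.09497098 0.01344863] [-0.13272541  1.07078354 -0.35286126]
```

View pics/w5.png

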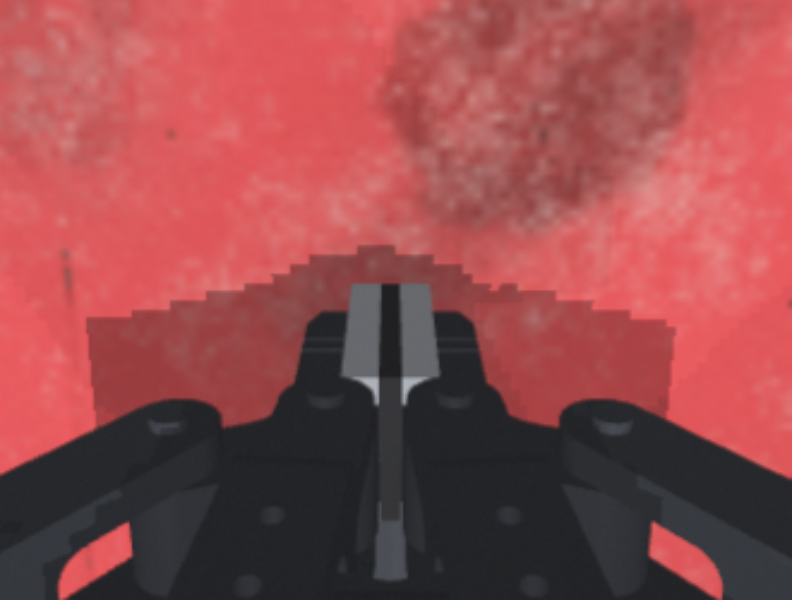

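The fingertip at (390,285) is still clear of the table, and its shadow tip is at (378,245). I'll keep descending in small steps.

Request:
{"name": "play_rows", "arguments": {"deltas": [{"translation":[0,0,0.12],"delta_rot":[0,0,0],"grip":1},{"translation":[0,0,0.12],"delta_rot":[0,0,0],"grip":1}]}}

```text
time_s: 10.45
eef_pos: [0.5187, 0.0951, 0.0077]
ee_rot: [3.142, -0.0, -1.57]
force: [0.2, -0.3, -0.9]
grip_width: 0.0
gripper_force: 0.0
```

Request:
{"name": "play_rows", "arguments": {"deltas": [{"translation":[0,0,0.12],"delta_rot":[0,0,0],"grip":1},{"translation":[0,0,0.12],"delta_rot":[0,0,0],"grip":1}]}}

```text
time_s: 10.7
eef_pos: [0.5187, 0.0951, 0.0017]
ee_rot: [3.142, -0.0, -1.57]
force: [-0.8, -0.1, 0.4]
grip_width: -0.0002
gripper_force: 0.0
```

Request:
{"name": "play_rows", "arguments": {"deltas": [{"translation":[0,0,0.12],"delta_rot":[0,0,0],"grip":1},{"translation":[0,0,0.12],"delta_rot":[0,0,0],"grip":1}]}}

```text
time_s: 10.95
eef_pos: [0.5187, 0.0951, -0.0043]
ee_rot: [3.142, -0.0, -1.57]
force: [-0.4, 0.5, -0.2]
grip_width: -0.0001
gripper_force: 0.0
```

Request:
{"name": "play_rows", "arguments": {"deltas": [{"translation":[0,0,0.12],"delta_rot":[0,0,0],"grip":1},{"translation":[0,0,0.12],"delta_rot":[0,0,0],"grip":1}]}}

```text
time_s: 11.2
eef_pos: [0.5187, 0.0951, -0.0103]
ee_rot: [3.142, -0.0, -1.57]
force: [-0.2, 0.7, -0.4]
grip_width: -0.0001
gripper_force: 0.0
```

Request:
{"name": "play_rows", "arguments": {"deltas": [{"translation":[0,0,0.12],"delta_rot":[0,0,0],"grip":1},{"translation":[0,0,0.12],"delta_rot":[0,0,0],"grip":1}]}}

```text
time_s: 11.45
eef_pos: [0.5189, 0.0951, -0.0116]
ee_rot: [3.141, -0.002, -1.568]
force: [-15.7, 0.2, 53.3]
grip_width: 0.0
gripper_force: 26.2
```

```bash
python3 - <<'E'
from workcell import arm, optics
import cv2,numpy as np
d=optics.read_camera("wrist")
cv2.imwrite("pics/w6.png",cv2.resize(d["color"][130:380,120:450,::-1],(792,600)))
s=arm.sense();print(s["eef_pos"],s["force"],s["joints"],np.linalg.inv(d["view"])[:3,3])
E
```

```text
[ 0.51882889  0.09510343 -0.01148635] [-11.67469044  -0.37345192  34.09219225] [ 0.4897972   0.51075458 -0.49384814  0.00216903 -0.56661148 -0.4886727 ] [0.51862769 0.03002404 0.14171019]
```

View pics/w6.png

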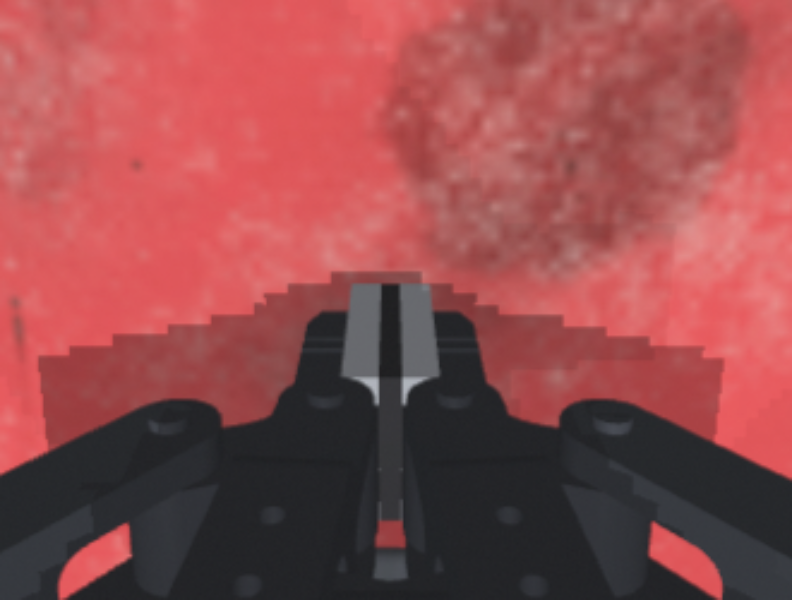

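Contact came at reported TCP z = -0.0115, so the fingertip sits 11.5 mm above the reported TCP height, 36 mm off nominal. I'll raise and redo the fold at the corrected height.

Request:
{"name": "play_rows", "arguments": {"deltas": [{"translation":[0,0,-0.82],"delta_rot":[0,0,0],"grip":1},{"translation":[0,0,-0.82],"delta_rot":[0,0,0],"grip":1},{"translation":[0,0,-0.82],"delta_rot":[0,0,0],"grip":1},{"translation":[0,0,-0.82],"delta_rot":[0,0,0],"grip":1},{"translation":[0,0,0],"delta_rot":[0,0,0],"grip":1}]}}

```text
time_s: 12.12
eef_pos: [0.5198, 0.0956, 0.0673]
ee_rot: [-3.138, 0.002, -1.57]
force: [-0.7, -0.2, -0.0]
grip_width: 0.0001
gripper_force: 0.0
```

Request:
{"name": "play_rows", "arguments": {"deltas": [{"translation":[-0.48,0,0.03],"delta_rot":[0,0,0],"grip":1},{"translation":[-0.48,0,0.03],"delta_rot":[0,0,0],"grip":1},{"translation":[-0.48,0,0.03],"delta_rot":[0,0,0],"grip":1},{"translation":[-0.48,0,0.03],"delta_rot":[0,0,0],"grip":1},{"translation":[-0.3,0,0.1],"delta_rot":[0,0,0],"grip":1},{"translation":[-0.3,0,0.1],"delta_rot":[0,0,0],"grip":1}]}}

```text
time_s: 12.88
eef_pos: [0.5186, 0.1586, 0.0576]
ee_rot: [3.141, -0.0, -1.57]
force: [-0.3, -0.8, 1.0]
grip_width: 0.0001
gripper_force: 0.4
```

Request:
{"name": "play_rows", "arguments": {"deltas": [{"translation":[-0.3,0,0],"delta_rot":[0,0,0],"grip":1},{"translation":[-0.3,0,0],"delta_rot":[0,0,0],"grip":1},{"translation":[-0.27,0,0.08],"delta_rot":[0,0,0],"grip":1},{"translation":[-0.27,0,0.08],"delta_rot":[0,0,0],"grip":1},{"translation":[-0.22,0,0.18],"delta_rot":[0,0,0],"grip":1},{"translation":[-0.22,0,0.18],"delta_rot":[0,0,0],"grip":1},{"translation":[0,0,0],"delta_rot":[0,0,0],"grip":1}]}}

```text
time_s: 13.75
eef_pos: [0.5182, 0.1975, 0.0442]
ee_rot: [3.14, -0.001, -1.57]
force: [-0.6, -4.3, -2.2]
grip_width: -0.0004
gripper_force: 1.9
```

```bash
python3 - <<'E'
from workcell import arm, optics
import cv2,numpy as np
a=optics.read_camera("scene")["color"][220:310,205:285,::-1];w=optics.read_camera("wrist")["color"][:,:,::-1]
h=np.zeros((420,800,3),np.uint8);h[:405,:360]=cv2.resize(a,None,fx=4.5,fy=4.5,interpolation=3);h[:330,360:]=cv2.resize(w,(440,330))
cv2.imwrite("pics/f7.png",h); s=arm.sense();print(s["eef_pos"],s["force"])
E
```

```text
[0.51824331 0.19722357 0.04456627] [-0.33001552 -4.72359902 -2.61084292]
```

View pics/f7.png

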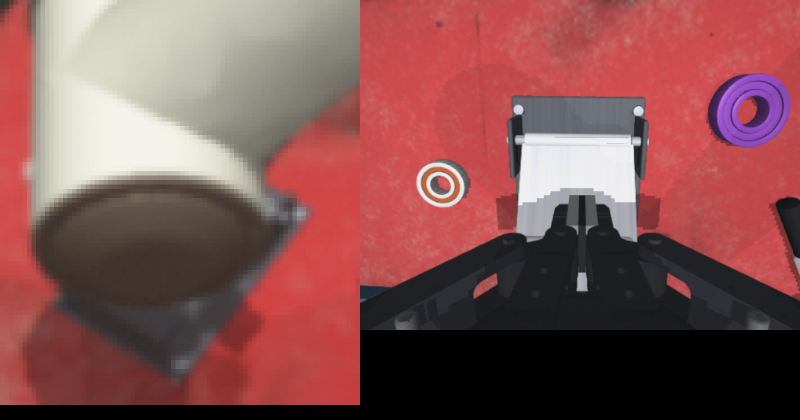

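The flap is now folding, at about 30°. The hinge pin is still fully back, with the hinge at row 138 between cheek rows 120 and 178. Next I press nearly straight down so the tip rests on the outer face behind the ridge.

Request:
{"name": "play_rows", "arguments": {"deltas": [{"translation":[-0.04,0,0.24],"delta_rot":[0,0,0],"grip":1},{"translation":[-0.04,0,0.24],"delta_rot":[0,0,0],"grip":1},{"translation":[-0.04,0,0.24],"delta_rot":[0,0,0],"grip":1},{"translation":[-0.04,0,0.24],"delta_rot":[0,0,0],"grip":1},{"translation":[0,0,0.16],"delta_rot":[0,0,0],"grip":1},{"translation":[0,0,0],"delta_rot":[0,0,0],"grip":1}]}}

```text
time_s: 14.6
eef_pos: [0.5186, 0.2015, 0.0166]
ee_rot: [3.141, -0.0, -1.57]
force: [0.1, 0.9, 1.3]
grip_width: 0.0002
gripper_force: 0.6
```

Request:
{"name": "play_rows", "arguments": {"deltas": [{"translation":[0,0,0.06],"delta_rot":[0,0,0],"grip":1},{"translation":[0,0,0],"delta_rot":[0,0,0],"grip":1}]}}

```text
time_s: 14.85
eef_pos: [0.5186, 0.2015, 0.0154]
ee_rot: [3.141, -0.0, -1.57]
force: [1.4, 0.8, 1.6]
grip_width: -0.0002
gripper_force: 1.0
```

```bash
python3 - <<'E'
from workcell import arm, optics
import cv2,numpy as np
w=optics.read_camera("wrist");np.savez("w8.npz",**w)
cv2.imwrite("pics/w8.png",cv2.resize(w["color"][90:330,130:450,::-1],(800,600),interpolation=3)); s=arm.sense();print(s["eef_pos"],s["force"])
E
```

```text
[0.51857567 0.20152016 0.01542393] [0.03614982 1.91284894 1.91869041]
```

View pics/w8.png

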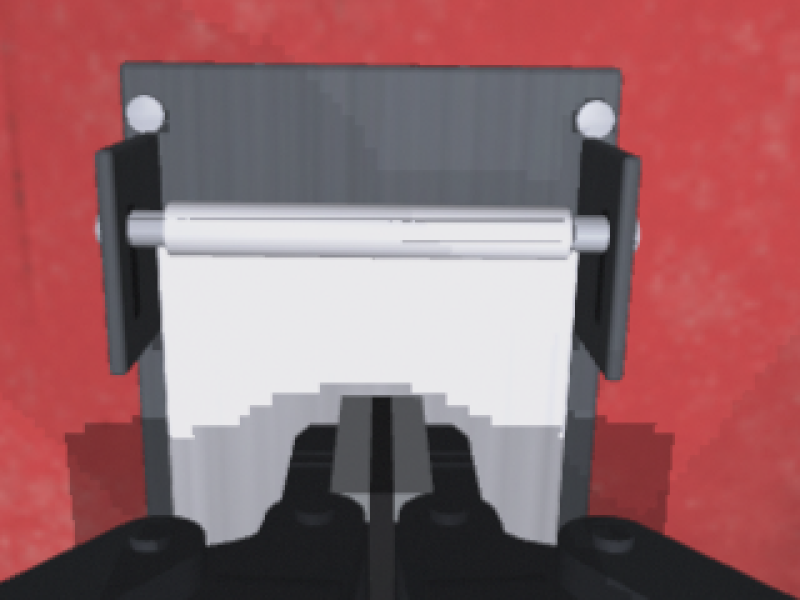

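The flap is nearly level and the pin is fully back, at row 230. That uses up the picture allowance, so from here I go by force. I'll feel for the down stop in small steps.

Request:
{"name": "play_rows", "arguments": {"deltas": [{"translation":[0,0,0.04],"delta_rot":[0,0,0],"grip":1},{"translation":[0,0,0],"delta_rot":[0,0,0],"grip":1}]}}

```text
time_s: 15.15
eef_pos: [0.5186, 0.2015, 0.0145]
ee_rot: [3.142, -0.0, -1.57]
force: [-0.2, 0.6, 3.4]
grip_width: -0.0001
gripper_force: 1.8
```

Request:
{"name": "play_rows", "arguments": {"deltas": [{"translation":[0,0,0.04],"delta_rot":[0,0,0],"grip":1},{"translation":[0,0,0],"delta_rot":[0,0,0],"grip":1}]}}

```text
time_s: 15.4
eef_pos: [0.5187, 0.2016, 0.0142]
ee_rot: [-3.141, -0.0, -1.57]
force: [-1.7, 0.9, 7.8]
grip_width: -0.0002
gripper_force: 4.1
```

Request:
{"name": "play_rows", "arguments": {"deltas": [{"translation":[-0.16,0,0],"delta_rot":[0,0,0],"grip":1},{"translation":[-0.16,0,0],"delta_rot":[0,0,0],"grip":1},{"translation":[0,0,0],"delta_rot":[0,0,0],"grip":1}]}}

```text
time_s: 15.78
eef_pos: [0.5186, 0.2084, 0.0142]
ee_rot: [3.141, -0.002, -1.57]
force: [0.4, -2.5, 8.2]
grip_width: -0.0002
gripper_force: 4.2
```

Request:
{"name": "play_rows", "arguments": {"deltas": [{"translation":[-0.16,0,0.02],"delta_rot":[0,0,0],"grip":1},{"translation":[0,0,0],"delta_rot":[0,0,0],"grip":1}]}}

```text
time_s: 16.02
eef_pos: [0.5187, 0.2124, 0.014]
ee_rot: [3.141, -0.002, -1.57]
force: [-1.3, -3.5, 11.0]
grip_width: -0.0002
gripper_force: 5.2
```

Request:
{"name": "play_rows", "arguments": {"deltas": [{"translation":[-0.16,0,0],"delta_rot":[0,0,0],"grip":1},{"translation":[0,0,0],"delta_rot":[0,0,0],"grip":1}]}}

```text
time_s: 16.27
eef_pos: [0.5186, 0.2159, 0.014]
ee_rot: [3.141, -0.003, -1.57]
force: [0.2, -4.0, 10.3]
grip_width: 0.0002
gripper_force: 5.1
```

Request:
{"name": "play_rows", "arguments": {"deltas": [{"translation":[-0.16,0,0],"delta_rot":[0,0,0],"grip":1},{"translation":[0,0,0],"delta_rot":[0,0,0],"grip":1}]}}

```text
time_s: 16.52
eef_pos: [0.5183, 0.2195, 0.0137]
ee_rot: [3.14, -0.003, -1.57]
force: [0.1, -5.3, 9.5]
grip_width: -0.0001
gripper_force: 4.8
```

Request:
{"name": "play_rows", "arguments": {"deltas": [{"translation":[-0.16,0,0],"delta_rot":[0,0,0],"grip":1},{"translation":[0,0,0],"delta_rot":[0,0,0],"grip":1}]}}

```text
time_s: 16.77
eef_pos: [0.5181, 0.2232, 0.0135]
ee_rot: [3.139, -0.004, -1.57]
force: [0.2, -5.4, 8.7]
grip_width: 0.0003
gripper_force: 6.1
```

Request:
{"name": "play_rows", "arguments": {"deltas": [{"translation":[-0.12,0,0],"delta_rot":[0,0,0],"grip":1},{"translation":[0,0,0],"delta_rot":[0,0,0],"grip":1}]}}

```text
time_s: 17.02
eef_pos: [0.5177, 0.2235, 0.0133]
ee_rot: [3.137, -0.008, -1.571]
force: [2.7, -13.0, 10.5]
grip_width: 0.0001
gripper_force: 10.4
```

Request:
{"name": "play_rows", "arguments": {"deltas": [{"translation":[-0.08,0,0],"delta_rot":[0,0,0],"grip":1},{"translation":[0,0,0],"delta_rot":[0,0,0],"grip":1}]}}

```text
time_s: 17.27
eef_pos: [0.5174, 0.2236, 0.0132]
ee_rot: [3.135, -0.011, -1.571]
force: [6.5, -19.4, 11.0]
grip_width: -0.0003
gripper_force: 12.2
```

```bash
python3 - <<'E'
from workcell import arm, optics
from h import *
n=optics.read_camera("wrist");o=np.load("w8.npz")
# along world line x=0.505 at z=.03, sample brightness vs y: hinge barrel back edge = first bright
for d in (o,n):
    r=[]
    for x in (.497,.505,.532,.54):
        for y in np.arange(.14,.20,.0005):
            q=d["view"]@[x,y,.029,1];u=d["K"]@q[:3];c=int(round(u[0]/u[2]));w=int(round(u[1]/u[2]))
            if 0<=w<420 and d["color"][w,c].min()>150: r.append(round(y,4));break
    print(r)
print(arm.sense()["eef_pos"],arm.sense()["force"])
E
```

```text
[np.float64(0.162), np.float64(0.1615), np.float64(0.161), np.float64(0.161)]
[np.float64(0.1745), np.float64(0.1745), np.float64(0.174), np.float64(0.174)]
[0.51743885 0.22357707 0.01323175] [  5.65630704 -18.85727173  10.24948981]
```

Request:
{"name": "play_rows", "arguments": {"deltas": [{"translation":[-0.16,0,0],"delta_rot":[0,0,0],"grip":1},{"translation":[0,0,0],"delta_rot":[0,0,0],"grip":1},{"translation":[0,0,0],"delta_rot":[0,0,0],"grip":1}]}}

```text
time_s: 17.7
eef_pos: [0.5169, 0.2239, 0.013]
ee_rot: [3.132, -0.016, -1.572]
force: [9.4, -29.7, 13.5]
grip_width: -0.0001
gripper_force: 18.5
```

Request:
{"name": "play_rows", "arguments": {"deltas": [{"translation":[0.16,0,-0.12],"delta_rot":[0,0,0],"grip":1},{"translation":[0.12,0,-0.2],"delta_rot":[0,0,0],"grip":1},{"translation":[0,0,-0.5],"delta_rot":[0,0,0],"grip":1},{"translation":[0,0,-0.9],"delta_rot":[0,0,0],"grip":1},{"translation":[0,0,-0.9],"delta_rot":[0,0,0],"grip":1},{"translation":[0,0,-0.9],"delta_rot":[0,0,0],"grip":1},{"translation":[0,0,-0.9],"delta_rot":[0,0,0],"grip":1},{"translation":[0.6,0,-0.9],"delta_rot":[0,0,0],"grip":1},{"translation":[0.6,0,-0.9],"delta_rot":[0,0,0],"grip":1},{"translation":[0,0,-0.9],"delta_rot":[0,0,0],"grip":1},{"translation":[0,0,0],"delta_rot":[0,0,0],"grip":1},{"translation":[0,0,0],"delta_rot":[0,0,0],"grip":1}]}}

```text
time_s: 19.2
eef_pos: [0.5179, 0.1975, 0.1899]
ee_rot: [3.14, -0.001, -1.57]
force: [-0.2, -0.9, 0.8]
grip_width: -0.0
gripper_force: 0.0
```

```bash
python3 - <<'E'
from workcell import arm, optics
from h import *
np.set_printoptions(precision=4,suppress=True)
d=optics.read_camera("wrist");np.savez("w9.npz",**d)
s=arm.sense();print(s["eef_pos"],s["force"],s["time_s"])
# brightness profile along y at three x, flap top height z=.0275
for x in (.492,.50,.519,.538,.546):
    l=[]
    for y in np.arange(.140,.280,.002):
        q=d["view"]@[x,y,.0275,1];u=d["K"]@q[:3];c,w=(u[:2]/u[2]).round().astype(int)
        l.append(int(d["color"][w,c].min()) if 0<=w<420 else -1)
    print(x,l)
E
```

```text
[0.5178 0.1974 0.1896] [-0.4834  0.246  -0.8296] 19.25
0.492 [79, 121, 122, 122, 123, 122, 122, 122, 122, 122, 121, 121, 122, 119, 119, 120, 111, 106, 222, 244, 244, 221, 243, 244, 244, 244, 244, 244, 244, 244, 244, 244, 244, 244, 244, 244, 244, 244, 244, 244, 244, 244, 244, 244, 244, 224, 199, 200, 199, 127, 164, 175, 180, 197, 196, 195, 140, 66, 51, 72, 73, 71, 74, 72, 72, 72, 38, 32, 32, 31]
0.5 [93, 121, 122, 122, 122, 123, 122, 122, 121, 121, 122, 122, 121, 121, 121, 119, 112, 114, 221, 244, 241, 205, 242, 244, 244, 244, 244, 244, 244, 244, 244, 244, 244, 244, 244, 244, 244, 244, 244, 244, 244, 244, 244, 244, 244, 239, 203, 203, 184, 114, 177, 195, 187, 202, 202, 201, 144, 66, 51, 71, 73, 70, 74, 71, 72, 71, 37, 33, 34, 45]
0.519 [98, 120, 119, 120, 120, 120, 118, 119, 119, 119, 112, 110, 109, 110, 111, 110, 105, 153, 220, 244, 237, 195, 244, 244, 244, 244, 244, 244, 244, 244, 244, 244, 244, 244, 244, 244, 244, 244, 244, 244, 244, 223, 209, 209, 209, 209, 209, 209, 169, 121, 187, 196, 180, 208, 208, 208, 129, 66, 56, 71, 30, 28, 30, 29, 27, 28, 28, 31, 29, 30]
0.538 [102, 117, 115, 115, 114, 115, 114, 115, 114, 113, 115, 114, 114, 113, 114, 113, 97, 179, 235, 244, 231, 193, 244, 244, 244, 244, 244, 244, 244, 244, 244, 244, 244, 244, 244, 244, 244, 244, 244, 244, 244, 244, 220, 202, 203, 202, 200, 201, 149, 131, 192, 195, 173, 201, 201, 200, 114, 66, 60, 75, 73, 72, 74, 73, 75, 73, 38, 33, 31, 33]
0.546 [99, 113, 112, 114, 114, 113, 113, 112, 111, 112, 112, 111, 111, 110, 110, 110, 94, 191, 238, 244, 229, 184, 244, 244, 244, 244, 244, 244, 244, 244, 244, 244, 244, 244, 244, 244, 244, 244, 244, 244, 244, 244, 244, 244, 199, 197, 197, 197, 147, 135, 198, 195, 164, 197, 198, 197, 113, 67, 62, 74, 74, 72, 74, 73, 74, 73, 67, 35, 31, 31]
```

The robot is clear. The flap surface runs unbroken from the hinge to the lip, and the ridge is in its fully home position (y≈0.238). I'm handing in.

```bash
python3 -c "
from workcell import arm
print(arm.sign_off())"
```

```text
the job is handed in; nothing more can be done
None
```

I closed the case with the bearing, pushed its cover against the end stop under the lip, and handed the job in at about 19 s. It stayed shut with the arm clear; I saw 13 mm of the 14 mm travel, within image error. My first fold attempt missed the flap, probing the worktop to find the true fingertip height reached 53 N at the fingertips, and I viewed 11 pictures instead of 10.

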